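Clear the board and hold the spice caddy up for wiping

ROBOT

A 6-joint arm with a two-finger parallel gripper is mounted at the origin on the work surface. World frame = base frame: x ahead of the robot, y to its left, z up, the work surface at z = 0. Lengths are in m, angles in degrees, forces in N, time in s.
With the tool pointing down it reaches from about 0.225 to 0.875 m from the base axis. Payload 3.4 kg.
Tool frame: the origin (TCP) lies midway between the tips of the shut fingers; the grasp point (between the pads) lies 19 mm behind it (r.pinch_z is the distance from the TCP to the grasp point, in m); z points along the fingers, y is the line along which they close (so a half turn about z gives the same grasp; the last joint's range is limited). The gripper opens to 85 mm and grips with 20 to 120 N. Pads are 22 mm wide; open, the fingers measure 114 mm over their backs; the gripper's body (76 mm by 85 mm) begins 54 mm behind the grasp point. The pads swing forward as they close: fully open they stand 13 mm farther back than shut.
Start: joints at [66.177, 15.808, 86.224, -0, 77.962, -6.933], TCP at [0.167, 0.55, 0.207] pointing down, gripper open.
Joint ranges: [-165.64, 165.64], [-43.16, 119.46], [12.63, 154.43], [-67.54, 247.53], [6.08, 155.33], [-154.97, 154.97]. Speed limits (degrees/s): [147.25, 147.25, 180, 180, 180, 180].

INTERFACE

Orientations are given as [roll, pitch, yaw] about the fixed x, y, z axes, in that order (R = Rz(yaw) Ry(pitch) Rx(roll)).
In Python, from bench import r gives the robot as it stands.
- The arm moves only by the shell command python3 -m creep 'ROWS'. ROWS is JSON, a list of rows, each a list of 3 entries, a list of its own where there are three numbers: the opening, from 0 (shut) to 1 (fully open), then the shift along the tool's x, y, z in mm, then the turn, a rotation vector about the tool's x, y, z in degrees. A call has 1 to 20 rows; each row shifts and turns the commanded pose from where the row before left it, along the tool's axes as they then stand; what a row does not reach is not made up. A row lasts 1/8 s, in which the tool goes at most 62.5 mm and 10.7 degrees, less where a joint would pass 70% of its speed; a pose out of reach is approached as far as the arm can. A call is refused whole if a number of a shift passes 62.5 or a number of a turn 10.7, either way. A call with a gripper value outside its range is refused whole. The fingers move at their own pace and stop on an object; the grip force is fixed at half the most. Time passes only in rows, so rows that do not move let the fingers close. It gives the time, the measured TCP pose, the force, the opening and the grip force at its end, in the units of the state.
- r.read_state(): the state, without advancing time (a new reading comes with each control period).
- r.camera(name): name is "scene" or "top"; returns the picture (480x640x3 uint8, blue, green, red); there is no depth.
- r.camera_model(name): a dict with "intrinsics" (3x3 intrinsics, pixels), "eye" and "attitude" of the camera in the world. Camera axes: x right, y down, z forward; pixel columns grow to the right and rows downward; lengths in m; the calibration is good to about 2 mm. A picture is of the moment at which its call begins. camera_model takes no time and is no camera call.
- r.sign_off(): hands the job in; it is judged then, once.
The state is a dict: "t": time; "qpos": joint angles; "joint_vel": joint speeds; "joint_efforts": joint torques, N m; "ee_pos": TCP position; "tool_rot": TCP orientation; "wrist_force": force on the tool from outside, world axes, zero at the start; "torque": the same for the moment, N m; "grip_width": opening from 0.0 (shut) to 1.0 (fully open); "gripper_force": force on a finger pad.
Only numpy, scipy, OpenCV 4.12 (cv2) and the standard library are available. Lean on these libraries where they do the work, as an engineer would, in place of code of your own. Each camera call takes 0.05 s, during which the arm holds its last target. There are 200 camera calls.

TASK

I want to wipe the worktop under the spice caddy. First stand the wooden chopping board that leans on it on its long edge, in an empty slot of the board rack, and let go of it; then lift the caddy by its handle with all its jars in it to about 10 cm above the worktop, clear of everything else, and finish while still holding it there, level and still. Leave the pepper mill, the oil bottle, the salt pot and the white board where they stand.

Things in the scene. Friction and masses are not known exactly. Their poses are not given: they have to be found in the camera images.
- caddy: Loose pale wooden spice caddy, 124 mm (its x) by 196 mm (its y); origin: centre of its underside, z up. Six compartments, a jar in each; slatted long sides, top at z = 90 mm. End panels at y = +/-94 mm, 124 mm wide up to z = 90 mm, then 44 mm wide up to z = 187 mm. With its jars about 0.75 kg, balanced under the handle.
- caddy_handle (a point): Middle of the caddy's dark wooden handle bar, 170 mm above the caddy's underside, straight above its middle. The bar runs along the caddy's y for 180 mm and is 20 mm wide (x) and 24 mm high; below it is free down to the jar tops at 101 mm.
- board: Loose brown wooden chopping board, 10 mm thick (its x), 230 mm long (its y), 180 mm high (its z), 0.3 kg; origin: middle of its lower long edge. It starts standing on that edge on the worktop at the caddy's +x side, leaning about 0.16 rad against the top of that long side, its upper edge tilted towards the handle and free for 35 mm on either side.
- rack: Fixed board rack: dark wooden foot 124 (its x) by 150 (its y) by 12 mm, origin: centre of its underside, z up. Five steel wire hoops, 116 mm long along y, top at z = 103 mm, make four slots along y, 18 mm wide, centred at x = -36, -12, 12, 36 mm, floor at z = 12 mm. The slot at x = -36 mm holds the white board, the others are empty.
- stored_board: Loose white plastic board in the rack's slot at x = -36 mm: 10 mm thick, 200 mm long, 135 mm high, origin at the middle of its lower edge. Must stay.
- mill: Loose dark wooden pepper mill, 52 mm in diameter, 143 mm high, origin under its centre. Bystander.
- oil: Loose green oil bottle, 60 mm in diameter, 200 mm high, origin under its centre. Bystander.
- salt: Loose white salt pot with a wooden lid, 74 mm in diameter, 79 mm high, origin under its centre. Bystander.
- jar0: One of six closed spice jars with coloured lids, standing loose in the caddy's compartments (any order), 44 mm in diameter, 93 mm high, origin under its centre.
- jar1: One of six closed spice jars with coloured lids, standing loose in the caddy's compartments (any order), 44 mm in diameter, 93 mm high, origin under its centre.
- jar2: One of six closed spice jars with coloured lids, standing loose in the caddy's compartments (any order), 44 mm in diameter, 93 mm high, origin under its centre.
- jar3: One of six closed spice jars with coloured lids, standing loose in the caddy's compartments (any order), 44 mm in diameter, 93 mm high, origin under its centre.
- jar4: One of six closed spice jars with coloured lids, standing loose in the caddy's compartments (any order), 44 mm in diameter, 93 mm high, origin under its centre.
- jar5: One of six closed spice jars with coloured lids, standing loose in the caddy's compartments (any order), 44 mm in diameter, 93 mm high, origin under its centre.
There are look-alikes about, which are no part of the job. What is shaped like the jar2 but blue is not meant.

How it is judged:
By the outcome, as a careful person would: the job done as asked, in the order asked, and still so for the second after the job is handed in, while the arm keeps its last pose, push and grip.
It also fails if it takes over 64 s, if anything falls off the work surface, if the arm or the gripper's body presses on something with over 40 N, if the wrist force passes 120 N, or if a joint passes its speed limit or range.

## Working session

There is one attempt and no reset: what is moved stays moved. The work goes in short steps, Python scripts to look and compute and a shell command to move; the robot and the scene stay as the last step left them, time stands still between calls to the robot, and variables do not carry over. Pictures are saved under pics/ and viewed, at most 10 in all, crops included, and the job is handed in when it is done.

```bash
ls; mkdir -p pics; python3 - <<'E'
from bench import r
import cv2
for n in("scene","top"):
    cv2.imwrite(f"pics/{n}0.png",r.camera(n)); m=r.camera_model(n); print(n,m)
print(r.read_state(), r.pinch_z)
E
```

```text
pics
scene {'intrinsics': array([[545.84623249,   0.        , 326.76965649],
       [  0.        , 545.84623249, 245.56111735],
       [  0.        ,   0.        ,   1.        ]]), 'eye': array([1.18520475, 0.07442951, 0.9704936 ]), 'attitude': array([-1.45378476e+02, -5.85834310e-02,  9.52807208e+01])}
top {'intrinsics': array([[504.96260134,   0.        , 314.18397641],
       [  0.        , 504.96260134, 237.29002561],
       [  0.        ,   0.        ,   1.        ]]), 'eye': array([0.51433714, 0.00733167, 1.12020991]), 'attitude': array([-1.76730059e+02, -1.23534748e-01, -9.06980261e+01])}
{'t': 0.1, 'qpos': array([ 6.61762631e+01,  1.58436085e+01,  8.62881432e+01,  1.82270782e-03,
        7.79613885e+01, -6.93287083e+00]), 'joint_vel': array([-7.31545177e-02, -8.05071283e-02, -1.90404180e-01,  1.58348257e-02,
       -2.44716077e-02, -8.38514408e-05]), 'joint_efforts': array([ 1.70671035e-03, -4.17701590e+01, -2.46404243e+01, -2.12079868e-05,
        5.68117277e-03, -1.43109656e-05]), 'ee_pos': array([0.16685465, 0.54973036, 0.20622889]), 'tool_rot': array([-1.79907756e+02, -1.30115808e-02,  1.63108742e+02]), 'wrist_force': array([-0.31370008,  0.28071084,  0.7305585 ]), 'torque': array([ 0.01650937, -0.04211967, -0.0117967 ]), 'gripper_force': 0.0, 'grip_width': 0.995055885383904} 0.0187
```

View pics/scene0.png

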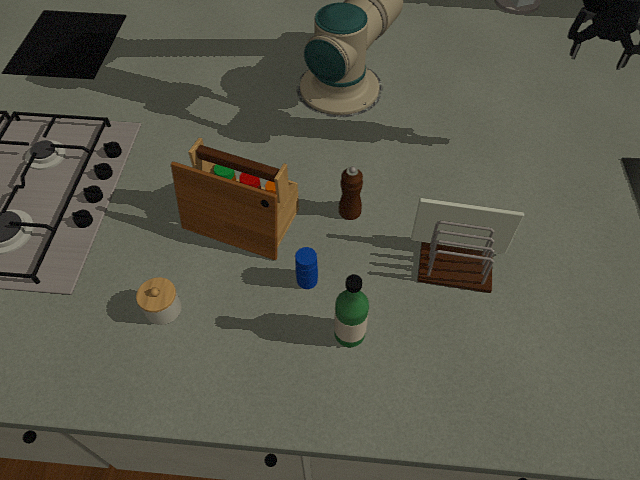

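View pics/top0.png

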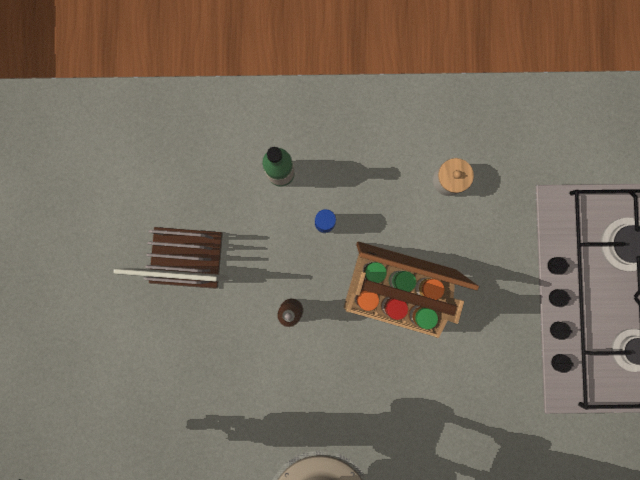

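The blue jar (top 325,221; scene 307,268) is a look-alike outside the caddy. The caddy is at top (405,298) and the rack at top (186,257). I'll enlarge these to pick corners.

```bash
cat > h.py <<'E'
import numpy as np, cv2
from scipy.spatial.transform import Rotation as R
from bench import r
M={n:r.camera_model(n) for n in("scene","top")}
def proj(n,P):
    m=M[n]; A=R.from_euler('xyz',m["attitude"],degrees=True).as_matrix()
    c=(np.atleast_2d(P)-m["eye"])@A; u=c@m["intrinsics"].T; return u[:,:2]/u[:,2:]
def ray(n,uv):
    m=M[n]; A=R.from_euler('xyz',m["attitude"],degrees=True).as_matrix()
    d=A@np.linalg.solve(m["intrinsics"],[uv[0],uv[1],1]); return m["eye"],d/np.linalg.norm(d)
def at(n,uv,z):
    e,d=ray(n,uv); return e+d*(z-e[2])/d[2]
def tri(a,b):
    e1,d1=ray("scene",a); e2,d2=ray("top",b)
    s=np.linalg.lstsq(np.c_[d1,-d2],e2-e1,rcond=None)[0]; p,q=e1+s[0]*d1,e2+s[1]*d2
    return (p+q)/2,np.linalg.norm(p-q)
def tile(n,im,x,y,w=160,h=120,k=2.5):
    t=cv2.resize(im[y:y+h,x:x+w],None,fx=k,fy=k,interpolation=cv2.INTER_CUBIC)
    for i in range(0,w,20):
        cv2.line(t,(int(i*k),0),(int(i*k),6),(0,255,255),1); cv2.putText(t,str(x+i),(int(i*k),16),0,.32,(0,255,255))
    for j in range(20,h,20):
        cv2.line(t,(0,int(j*k)),(6,int(j*k)),(0,255,255),1); cv2.putText(t,str(y+j),(8,int(j*k)+4),0,.32,(0,255,255))
    return t
E
python3 - <<'E'
from h import *
s=cv2.imread("pics/scene0.png");t=cv2.imread("pics/top0.png")
o=np.vstack([np.hstack([tile(0,s,160,140),tile(0,t,335,232)]),np.hstack([tile(0,s,395,185),tile(0,t,105,205)])])
cv2.imwrite("pics/c1.png",o)
# sanity + rough positions
for n,uv,z in[("top",(405,298),.17),("top",(186,257),.012),("top",(290,312),.143),("top",(274,155),.2),("top",(456,175),.079),("top",(325,221),.093),("scene",(353,172),.143),("scene",(353,283),.2),("scene",(307,252),.093),("scene",(156,294),.079)]: print(n,uv,at(n,uv,z).round(3))
E
```

```text
top (405, 298) [ 0.453 -0.164  0.17 ]
top (186, 257) [0.538 0.286 0.012]
top (290, 312) [0.427 0.053 0.143]
top (274, 155) [0.72  0.077 0.2  ]
top (456, 175) [ 0.7   -0.292  0.079]
top (325, 221) [ 0.606 -0.018  0.093]
scene (353, 172) [0.43  0.059 0.143]
scene (353, 283) [0.726 0.076 0.2  ]
scene (307, 252) [ 0.601 -0.017  0.093]
scene (156, 294) [ 0.711 -0.289  0.079]
```

View pics/c1.png

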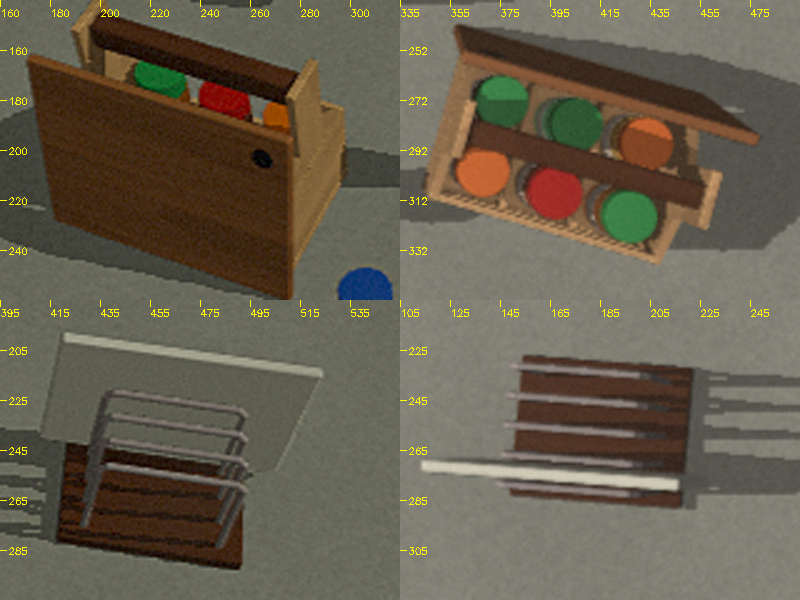

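The six caddy jars, the brown board leaning on the scene-facing (+x) side, and the rack (white board in the slot nearest the robot) all show clearly. I'll fit the poses from these corners.

```bash
cat > fit1.py <<'E'
from h import *
from scipy.optimize import least_squares
def T1(p): return 160+p[0]/2.5,140+p[1]/2.5
def T2(p): return 335+(p[0]-400)/2.5,232+p[1]/2.5
def T3(p): return 395+p[0]/2.5,185+(p[1]-300)/2.5
def T4(p): return 105+(p[0]-400)/2.5,205+(p[1]-300)/2.5
def fit(name,obs,x0,lean=False):
    n=[o[0] for o in obs];uv=np.array([o[1] for o in obs]);L=np.array([o[2] for o in obs])/1e3
    def res(q):
        m=R.from_euler('z',q[2])*R.from_euler('y',-q[3] if lean else 0)
        W=m.apply(L)+[q[0],q[1],q[4]]
        return np.array([proj(a,w)[0]-u for a,w,u in zip(n,W,uv)]).ravel()
    q=least_squares(res,x0,loss='soft_l1').x
    print(name,q[:2].round(4),'yaw',np.degrees(q[2]).round(2),'lean',q[3].round(3),'z',q[4].round(4)); print(res(q).reshape(-1,2).round(1).tolist()); return q
b=[("scene",T1(p),l) for p,l in[((30,57),(5,-115,180)),((292,140),(5,115,180)),((291,298),(5,115,0)),((55,219),(5,-115,0))]]+[("top",T2(p),l) for p,l in[((760,134),(5,-115,180)),((456,36),(5,115,180))]]
fit("board",b,[.52,-.17,-.2,.16,0],True)
c=[("top",T2(p),l) for p,l in[((468,100),(22,98,187)),((453,157),(-22,98,187)),((721,172),(22,-98,187)),((710,228),(-22,-98,187)),((427,193),(-62,98,90)),((657,263),(-62,-98,90))]]+[("scene",T1(p),l) for p,l in[((345,105),(-62,98,90)),((342,182),(-62,98,0))]]
fit("caddy",c,[.45,-.16,-.2,0,0])
k=[("top",T4(p),l) for p,l in[((522,355),(62,75,12)),((693,368),(62,-75,12)),((682,508),(-62,-75,12)),((510,493),(-62,75,12)),((512,366),(48,58,103)),((507,396),(24,58,103)),((502,425),(0,58,103)),((500,455),(-24,58,103))]]+[("scene",T3(p),l) for p,l in[((57,541),(62,-75,12)),((241,569),(62,75,6)),((106,467),(48,-58,103)),((245,488),(48,58,103))]]
fit("rack",k,[.54,.28,0,0,0])
print(tri(T1((295,85)),T2((475,133))),tri(T1((95,30)),T2((702,196))))
print("hoops",[tri(T3(a),T4(b)) for a,b in[((106,467),(640,373)),((245,488),(512,366))]])
E
python3 fit1.py
```

```text
board [ 0.5361 -0.1938] yaw -17.68 lean 0.171 z 0.0108
[[-1.3, -1.8], [0.2, 0.6], [0.5, 2.2], [0.1, -0.7], [-0.9, -1.0], [0.9, 1.7]]
caddy [ 0.4542 -0.1712] yaw -16.73 lean -0.057 z -0.0079
[[-0.1, -0.6], [-0.5, -0.5], [0.4, -0.1], [-1.4, 0.4], [0.5, 1.3], [1.1, 0.1], [-1.2, 2.9], [1.8, -1.9]]
rack [0.5364 0.2877] yaw -4.56 lean 0.009 z -0.0066
[[0.5, 0.4], [-0.3, -0.2], [-0.2, -0.1], [0.5, 1.3], [-1.8, -0.0], [-0.8, -0.2], [0.2, -0.0], [-0.1, -0.2], [-0.3, -0.5], [-0.7, 0.7], [-4.0, -0.0], [1.3, 0.2]]
(array([ 0.47742639, -0.08743494,  0.17377618]), np.float64(0.003482234927255282)) (array([ 0.42810141, -0.25795248,  0.1679084 ]), np.float64(0.0023632568422838713))
hoops [(array([0.58160572, 0.23322506, 0.10022364]), np.float64(0.00013864378551002764)), (array([0.5887958 , 0.33862534, 0.09650267]), np.float64(0.0011349158721669186))]
```

```bash
cat >> fit1.py <<'E'
print("--- z=0")
def fit0(name,obs,x0,lean=False):
    n=[o[0] for o in obs];uv=np.array([o[1] for o in obs]);L=np.array([o[2] for o in obs])/1e3
    W=lambda q,L:(R.from_euler('z',q[2])*R.from_euler('y',-q[3] if lean else 0)).apply(L)+[q[0],q[1],0]
    res=lambda q:np.array([proj(a,w)[0]-u for a,w,u in zip(n,W(q,L),uv)]).ravel()
    q=least_squares(res,x0,loss='soft_l1').x
    print(name,q[:2].round(4),'yaw',np.degrees(q[2]).round(2),'lean',q[3].round(3),res(q).reshape(-1,2).round(1).tolist()); return q,W
qb,W=fit0("board",b,[.52,-.17,-.2,.16],True); qc,Wc=fit0("caddy",c,[.45,-.16,-.2,0]); qk,Wk=fit0("rack",k,[.54,.28,0,0])
def box(x,y,z0,z1,cx=0,cy=0): 
    P=np.array([(cx+i*x,cy+j*y,z) for z in(z0,z1) for i,j in((-1,-1),(1,-1),(1,1),(-1,1))])/1e3
    return [(P[a],P[d]) for a,d in((0,1),(1,2),(2,3),(3,0),(4,5),(5,6),(6,7),(7,4),(0,4),(1,5),(2,6),(3,7))]
im={n:cv2.imread(f"pics/{n}0.png") for n in M}
K=5
def draw(n,x,y,segs):
    t=cv2.resize(im[n][y:y+120,x:x+160],None,fx=2.5,fy=2.5,interpolation=cv2.INTER_CUBIC)
    for S,Wf,q,col in segs:
        for a,d in S:
            p=(proj(n,Wf(q,np.array([a,d])))-[x,y]+.5)*2.5
            cv2.line(t,*[tuple(int(v) for v in u.round()) for u in p],col,1,cv2.LINE_AA)
    return t
cs=[(box(5,115,0,180),W,qb,(255,255,0)),(box(62,98,0,90)+box(10,90,158,182)+box(22,4,90,187,0,94)+box(22,4,90,187,0,-94),Wc,qc,(0,255,255))]
ks=[(box(62,75,0,12)+sum([box(0,58,12,103,x) for x in(-48,-24,0,24,48)],[]),Wk,qk,(255,255,0))]
cv2.imwrite("pics/ov1.png",np.vstack([np.hstack([draw("scene",160,140,cs),draw("top",335,232,cs)]),np.hstack([draw("scene",395,185,ks),draw("top",105,205,ks)])]))
E
python3 fit1.py | sed -n '/---/,$p'
```

```text
--- z=0
board [ 0.5281 -0.1956] yaw -16.68 lean 0.153 [[-1.6, 0.5], [-0.2, 1.2], [1.0, 1.1], [0.8, -0.0], [-0.7, 0.5], [1.8, 5.6]]
caddy [ 0.455  -0.1701] yaw -16.79 lean 0.0 [[-0.3, -1.1], [-0.8, -0.8], [1.1, -0.3], [-0.8, 0.5], [0.2, 1.2], [1.5, 0.2], [-0.8, 0.8], [2.1, -3.7]]
rack [0.5375 0.286 ] yaw -4.28 lean 0.0 [[0.2, -0.2], [-0.1, -1.1], [0.1, -0.6], [0.4, 1.1], [-2.1, -0.6], [-1.1, -0.8], [-0.1, -0.5], [-0.2, -0.6], [-0.6, -1.6], [-0.5, -0.7], [-4.3, -1.4], [1.4, -1.4]]
```

View pics/ov1.png

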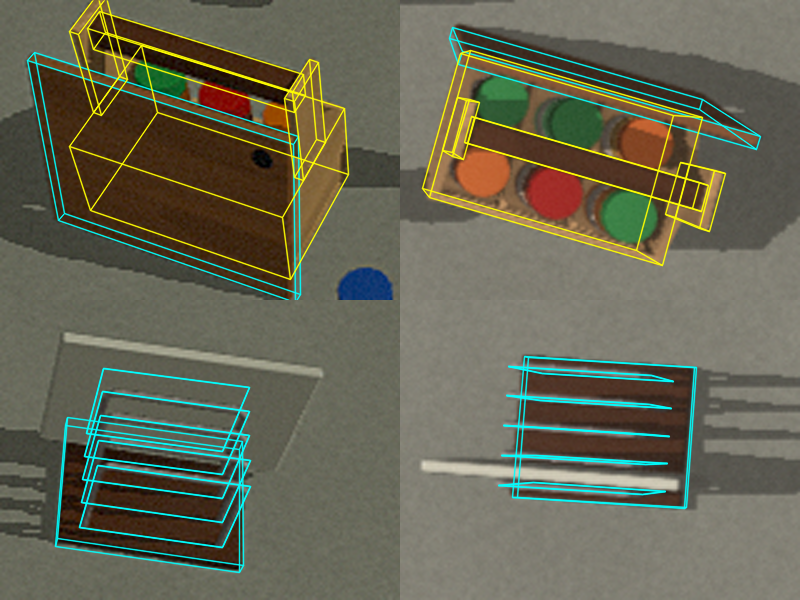

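Overlays match within about 2–3 mm: board leaning, caddy, and rack with the white board in its -36 slot. Measured handle height 171 mm and hoop height 98–100 mm agree with the text. I'll plan the grasp.

```bash
cat >> h.py <<'E'
def go(pos,Rt):
    s=r.read_state(); Rc=R.from_euler('xyz',s["tool_rot"],degrees=True)
    print("t",s["t"],"turn",(Rc.inv()*Rt).as_rotvec(degrees=True).round(2),"shift(final axes) mm",(Rt.inv().apply(np.array(pos)-s["ee_pos"])*1e3).round(1),"now",(Rc.inv().apply(np.array(pos)-s["ee_pos"])*1e3).round(1))
def tool(yaw,lean=0): # yaw deg of board/caddy frame; tool y=its x, z down along it
    return R.from_euler('z',yaw,degrees=True)*R.from_euler('y',-lean)*R.from_matrix([[0,1,0],[1,0,0],[0,0,-1]])
RB=R.from_euler('z',-16.7,degrees=True)*R.from_euler('y',-.157)
def onboard(h): return np.array([.5285,-.1955,0])+RB.apply([0,0,h])
E
python3 -c "
from h import *
print(onboard(.141)); go(onboard(.241),tool(-16.7,.157))"
```

```text
[ 0.50738368 -0.1891648   0.13926581]
t 0.1 turn [-7.15 -6.99 89.61] shift(final axes) mm [-609.9  521.4   50.3] now [-524.9 -608.2  -30.9]
```

```bash
python3 -m creep '[[0.4,[0,0,0],[-0.8,-0.78,9.96]],[0.4,[0,0,0],[-0.8,-0.78,9.96]],[0.4,[0,0,0],[-0.8,-0.78,9.96]],[0.4,[0,0,0],[-0.8,-0.78,9.96]],[0.4,[0,0,0],[-0.8,-0.78,9.96]],[0.4,[0,0,0],[-0.8,-0.78,9.96]],[0.4,[0,0,0],[-0.8,-0.78,9.96]],[0.4,[0,0,0],[-0.8,-0.78,9.96]],[0.4,[0,0,0],[-0.8,-0.78,9.96]]]'
python3 -m creep '[[0.4,[-20,17,2],[0,0,0]],[0.4,[-40,34,3],[0,0,0]],[0.4,[-40,34,3],[0,0,0]],[0.4,[-40,34,3],[0,0,0]],[0.4,[-40,34,3],[0,0,0]],[0.4,[-40,34,3],[0,0,0]],[0.4,[-40,34,3],[0,0,0]],[0.4,[-40,34,3],[0,0,0]],[0.4,[-40,34,3],[0,0,0]],[0.4,[-40,34,3],[0,0,0]],[0.4,[-40,34,3],[0,0,0]],[0.4,[-40,34,3],[0,0,0]],[0.4,[-40,34,3],[0,0,0]],[0.4,[-40,34,3],[0,0,0]],[0.4,[-40,34,3],[0,0,0]],[0.4,[-30,25,3],[0,0,0]],[0.4,[0,0,0],[0,0,0]]]'
python3 -c "
from h import *
go(onboard(.241),tool(-16.7,.157))"
```

```text
t: 1.23
ee_pos: [0.1668, 0.5498, 0.2065]
tool_rot: [170.9, -0.1, 72.9]
wrist_force: [0.1, 0.7, -0.2]
grip_width: 0.398
gripper_force: 0.0
t: 3.35
ee_pos: [0.4892, -0.186, 0.2402]
tool_rot: [171.0, -0.1, 73.1]
wrist_force: [-0.1, -0.0, -0.2]
grip_width: 0.399
gripper_force: 0.0
t 3.35 turn [ 0.02 -0.05 -0.23] shift(final axes) mm [2.2 2.3 2.6] now [2.2 2.3 2.6]
```

```bash
python3 -m creep '[[0.4,[2,2,3],[0,0,0]],[0.4,[0,0,30],[0,0,0]],[0.4,[0,0,30],[0,0,0]],[0.4,[0,0,0],[0,0,0]]]'; python3 - <<'E'
from h import *
go(onboard(.141),tool(-16.7,.157))
s,t=r.camera("scene"),r.camera("top")
cv2.imwrite("pics/a1.png",np.hstack([tile(0,s,160,90,130,180,3),tile(0,t,345,180,130,180,3)]))
E
```

```text
t: 3.85
ee_pos: [0.4984, -0.1823, 0.1768]
tool_rot: [171.3, -0.2, 73.4]
wrist_force: [-0.4, 0.7, -0.2]
grip_width: 0.402
gripper_force: 0.0
t 3.85 turn [-0.27 -0.21  0.04] shift(final axes) mm [-4.   4.6 38.8] now [-4.2  4.7 38.7]
```

View pics/a1.png

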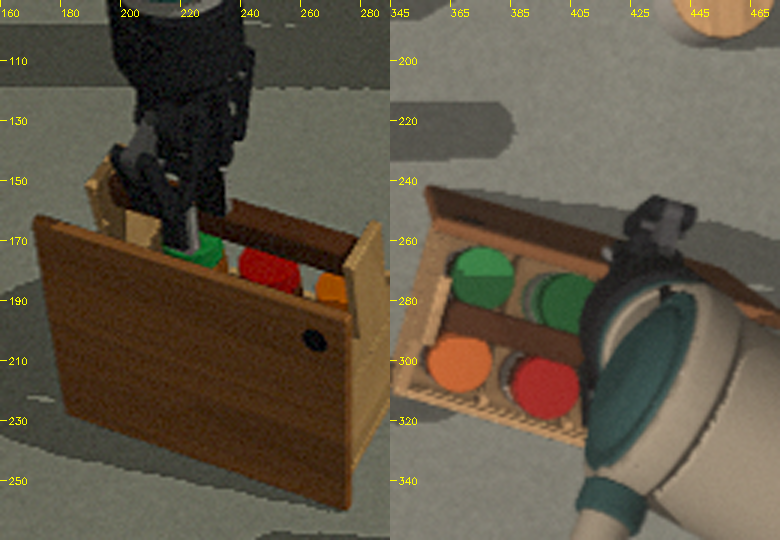

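The gripper straddles the board's top edge above its middle (scene ≈222,178). I'll let it settle and check the residual.

```bash
python3 -m creep '[[0.4,[0,0,0],[0,0,0]],[0.4,[0,0,0],[0,0,0]]]'; python3 - <<'E'
from h import *
go(onboard(.141),tool(-16.7,.157))
s=r.read_state();Rc=R.from_euler('xyz',s["tool_rot"],degrees=True)
print("tcp px",proj("scene",s["ee_pos"]),proj("top",s["ee_pos"]), "board top mid",proj("scene",onboard(.18)), "fingers", proj("scene",s["ee_pos"]+Rc.apply([[0,.017,-.01],[0,-.017,-.01]])))
E
```

```text
t: 4.2
ee_pos: [0.501, -0.1849, 0.1804]
tool_rot: [170.8, -0.1, 73.3]
wrist_force: [0.6, -0.3, -0.1]
grip_width: 0.397
gripper_force: 0.0
t 4.2 turn [ 0.19 -0.08 -0.03] shift(final axes) mm [-2.3  0.8 41.7] now [-2.3  0.7 41.7]
tcp px [[224.9119837  177.24669763]] [[416.64655426 272.06357831]] board top mid [[223.77514436 178.26326031]] fingers [[220.09098174 178.37342512]
 [228.84082782 168.12892593]]
```

```bash
python3 -m creep '[[0.4,[-2,1,10],[0,0,0]],[0.4,[0,0,16],[0,0,0]],[0.4,[0,0,15],[0,0,0]],[0.4,[0,0,0],[0,0,0]],[0.4,[0,0,0],[0,0,0]]]' ; python3 -m creep '[[0,[0,0,0],[0,0,0]],[0,[0,0,0],[0,0,0]],[0,[0,0,0],[0,0,0]],[0,[0,0,0],[0,0,0]],[0,[0,0,0],[0,0,0]],[0,[0,0,0],[0,0,0]]]'
```

```text
t: 4.82
ee_pos: [0.5073, -0.1889, 0.1389]
tool_rot: [170.9, -0.1, 73.3]
wrist_force: [-0.1, -0.1, -0.4]
grip_width: 0.401
gripper_force: 0.0
t: 5.58
ee_pos: [0.5078, -0.1892, 0.1397]
tool_rot: [170.8, -0.1, 73.3]
wrist_force: [0.7, -1.6, 5.5]
grip_width: 0.095
gripper_force: 61.2
```

```bash
python3 -m creep '[[0,[0,3,-8],[0,0,0]],[0,[0,5,-15],[0,0,0]],[0,[0,7,-25],[0,0,0]],[0,[0,7,-25],[0,0,0]],[0,[0,7,-25],[0,0,0]],[0,[0,7,-25],[0,0,0]],[0,[0,7,-25],[0,0,0]],[0,[0,7,-25],[0,0,0]],[0,[0,7,-25],[0,0,0]],[0,[0,0,0],[0,0,0]],[0,[0,0,0],[0,0,0]]]'; python3 - <<'E'
from h import *
s,t=r.camera("scene"),r.camera("top")
cv2.imwrite("pics/a2.png",np.hstack([s[:,100:420],t[:,200:520]]))
# rack slot target: x=36
Rk=R.from_euler('z',-4.4,degrees=True); P=np.array([.537,.287,0])+Rk.apply([.036,0,.012+.141])
print(P); go(P+[0,0,.2],tool(-4.4))
E
```

```text
t: 6.95
ee_pos: [0.5294, -0.1956, 0.341]
tool_rot: [171.3, -0.2, 73.3]
wrist_force: [-0.1, -0.3, -2.6]
grip_width: 0.093
gripper_force: 59.5
[0.5728939  0.28423811 0.153     ]
t 7.05 turn [  8.77   0.79 -12.31] shift(final axes) mm [481.9   6.3 -11.9] now [472.2 -94.  -25.3]
```

View pics/a2.png

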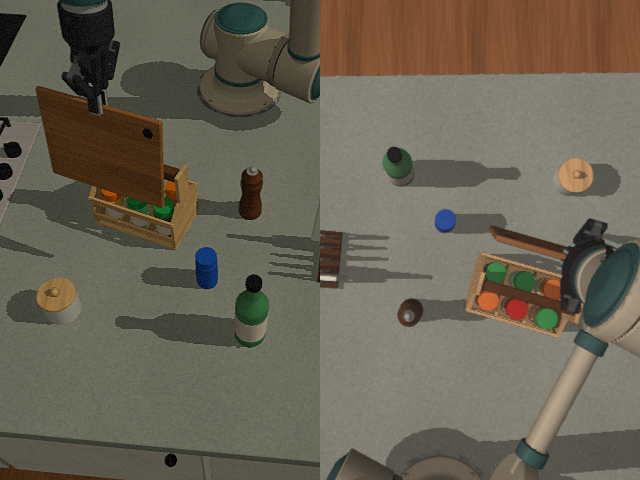

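The board is held cleanly (scene ≈200,150 in the full frame) and the caddy hasn't moved. I'll straighten the board and carry it over the rack.

```bash
python3 -m creep '[[0,[0,0,0],[2.93,0.26,-4.1]],[0,[0,0,0],[2.93,0.26,-4.1]],[0,[0,0,0],[2.92,0.26,-4.1]],[0,[20,0,-1],[0,0,0]],[0,[42,0,-1],[0,0,0]],[0,[42,0,-1],[0,0,0]],[0,[42,0,-1],[0,0,0]],[0,[42,0,-1],[0,0,0]],[0,[42,1,-1],[0,0,0]],[0,[42,1,-1],[0,0,0]],[0,[42,1,-1],[0,0,0]],[0,[42,1,-1],[0,0,0]],[0,[42,1,-1],[0,0,0]],[0,[42,1,-1],[0,0,0]],[0,[40,0,-1],[0,0,0]],[0,[0,0,0],[0,0,0]],[0,[0,0,0],[0,0,0]],[0,[0,0,0],[0,0,0]]]'; cat > hb.py <<'E'
from h import *
# hold offset: fit board pose in tool frame from visible? print goal delta
Rk=R.from_euler('z',-4.4,degrees=True); P=np.array([.537,.287,0])+Rk.apply([.036,0,.012+.141])
import sys
go(P+[0,0,float(sys.argv[1])],tool(-4.4))
s,t=r.camera("scene"),r.camera("top")
cv2.imwrite("pics/"+sys.argv[2],np.hstack([tile(0,s,370,60,160,240,2.5),tile(0,t,90,130,160,240,2.5)]))
E
python3 hb.py .2 b1.png
```

```text
t: 9.3
ee_pos: [0.5733, 0.2812, 0.3545]
tool_rot: [179.8, 0.1, 85.5]
wrist_force: [-0.2, 0.1, -3.4]
grip_width: 0.1
gripper_force: 59.5
t 9.3 turn [ 0.24  0.12 -0.07] shift(final axes) mm [ 3.  -0.7  1.5] now [ 3.  -0.7  1.5]
```

View pics/b1.png

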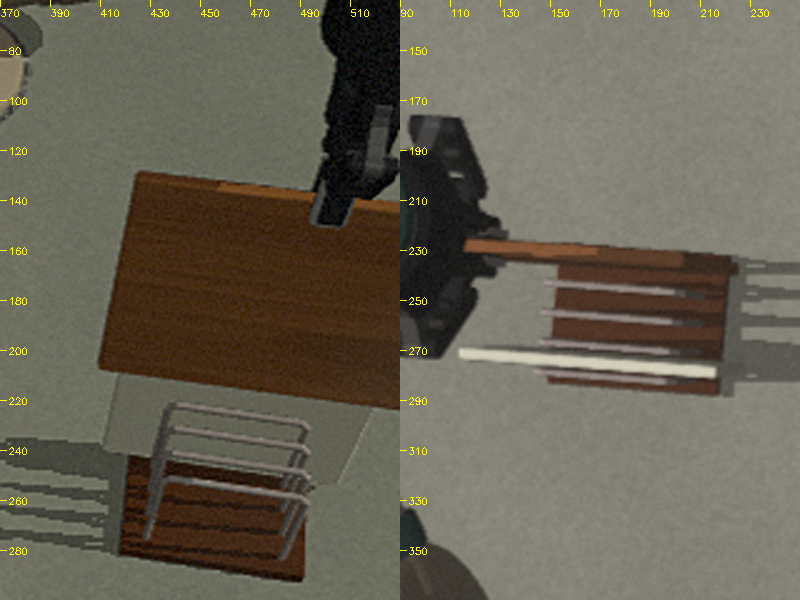

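The board is upright above the rack, its bottom edge just over the white board in this view. I'll compare its corners with the predicted pose and with the hoops.

```bash
python3 - <<'E'
from h import *
from scipy.optimize import least_squares
s=r.read_state();tcp=np.array([.5735,.2815,.3535])
S=lambda p:(370+p[0]/2.5,60+p[1]/2.5); T=lambda p:(90+(p[0]-400)/2.5,130+p[1]/2.5)
o=[("scene",S((137,172)),(5,-115,180)),("scene",S((100,369)),(5,-115,0)),("top",T((730,255)),(5,-115,180)),("top",T((738,275)),(-5,-115,0))]
lin=[("scene",S((400,409)),0)]
L=np.array([x[2] for x in o])/1e3
def W(q,L): return R.from_euler('zyx',[q[3],q[4],q[5]]).apply(L)+q[:3]
def res(q):
    a=[proj(x[0],w)[0]-x[1] for x,w in zip(o,W(q,L))]
    A,B=proj("scene",W(q,np.array([[.005,-.115,0],[.005,.115,0]]))); d=(B-A)/np.linalg.norm(B-A); v=np.array(lin[0][1])-A
    A,B=proj("top",W(q,np.array([[-.005,-.115,.18],[-.005,.115,.18]]))); e=(B-A)/np.linalg.norm(B-A); w=np.array(T((465,250)))-A
    return np.r_[np.ravel(a),d[0]*v[1]-d[1]*v[0],e[0]*w[1]-e[1]*w[0]]
q0=np.r_[tcp-[0,0,.141],np.radians(-4.4),0,0]
print("pred",res(q0).round(1))
q=least_squares(res,q0).x; print(q[:3].round(4),np.degrees(q[3:]).round(2),res(q).round(1))
# hoop tops now, top view, left ends & scene right ends: rack refit
T4=lambda p:(90+(p[0]-400)/2.5,130+p[1]/2.5)
k=[("top",T4((545,312)),(24,58,103)),("top",T4((542,341)),(0,58,103)),("top",T4((727,306)),(62,-75,12)) ,("top",T4((718,394)),(-62,-75,12)),("top",T4((548,382)),(-62,75,12)),
("scene",S((120,552)),(62,-75,12)),("scene",S((302,572)),(62,75,12)),("scene",S((168,479)),(48,-58,103)),("scene",S((306,497)),(48,58,103)),("scene",S((175,404)),(-24,-58,103)),("scene",S((309,424)),(-24,58,103))]
L2=np.array([x[2] for x in k])/1e3
f=lambda q:np.ravel([proj(x[0],w)[0]-x[1] for x,w in zip(k,R.from_euler('z',q[2]).apply(L2)+[q[0],q[1],0])])
q=least_squares(f,[.537,.287,-.08],loss='soft_l1').x;print("rack",q[:2].round(4),np.degrees(q[2]),f(q).reshape(-1,2).round(1).tolist())
E
```

```text
pred [  0.4   4.2   0.    0.3 -19.5  -2.9  -1.3   2.   -0.2   0.4]
[0.5812 0.2789 0.2222] [-6.82 -2.75  4.02] [-9.4  0.6 -1.1  1.1 -9.5  1.  -0.5  0.3  0.7 -0.6]
rack [0.5367 0.2864] -3.7381906714148068 [[-1.6, -11.5], [-1.3, -11.2], [0.8, -21.3], [0.8, 0.1], [0.3, 1.2], [-0.3, -1.0], [1.2, 1.0], [-3.6, -1.3], [2.5, -0.5], [-4.8, -0.8], [0.7, -1.4]]
```

```bash
python3 -m creep '[[0,[3,-0.5,10],[0.1,0,0]],[0,[0,0,20],[0,0,0]],[0,[0,0,25],[0,0,0]],[0,[0,0,25],[0,0,0]],[0,[0,0,15],[0,0,0]],[0,[0,0,0],[0,0,0]],[0,[0,0,0],[0,0,0]],[0,[0,0,0],[0,0,0]]]'; python3 hb.py .105 b2.png
```

```text
t: 10.4
ee_pos: [0.5745, 0.2849, 0.2607]
tool_rot: [179.7, 0.1, 85.6]
wrist_force: [-0.1, -0.3, -2.7]
grip_width: 0.096
gripper_force: 59.5
t 10.4 turn [ 0.27  0.05 -0.02] shift(final axes) mm [-0.7 -1.6  2.7] now [-0.7 -1.6  2.7]
```

View pics/b2.png

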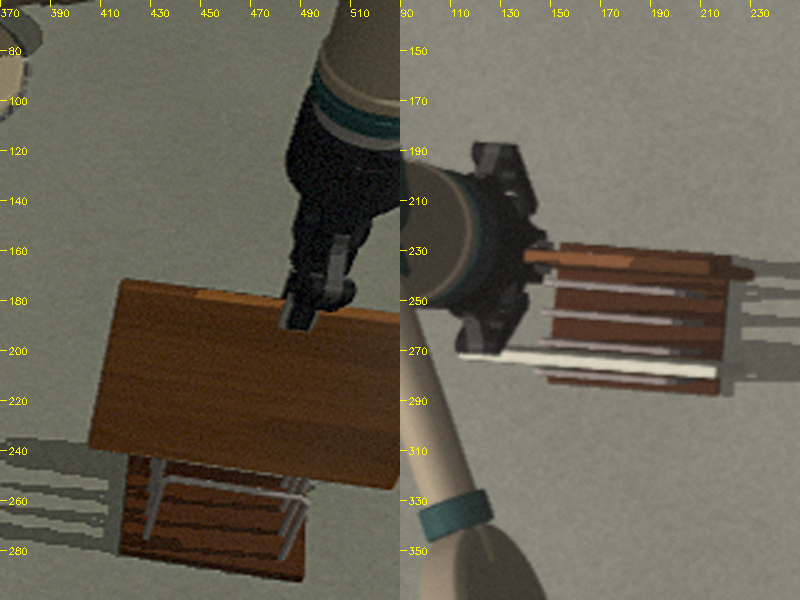

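```bash
python3 - <<'E'
from h import *
Rk=R.from_euler('z',-4.2,degrees=True); O=np.array([.537,.2868,0])
for n,l,px in[("top",(.031,-.115,.119),"pick inner bottom (231.,242.)"),("top",(.041,-.115,.119),"outer bottom (231,237)?"),("scene",(.041,-.115,.119),"(406,239.6)"),("scene",(.041,.115,.119),""),("scene",(.048,-.058,.103),"hoop48 L (437,251)"),("scene",(.048,.058,.103),"hoop48 R (492.5,259)"),("top",(.024,.058,.103),"hoop24 (148,243)"),("top",(0,.058,.103),"hoop0 (147.,254.6)"),("scene",(.041,.115,.119),"bottom R (527,255)")]:
    print(n,proj(n,O+Rk.apply(l)).round(1),px)
E
```

```text
top [[230.9 244.3]] pick inner bottom (231.,242.)
top [[231.3 239.3]] outer bottom (231,237)?
scene [[405.2 238.5]] (406,239.6)
scene [[527.9 255.1]] 
scene [[433.6 250.3]] hoop48 L (437,251)
scene [[494.9 258.6]] hoop48 R (492.5,259)
top [[146.3 242.9]] hoop24 (148,243)
top [[145.3 254.8]] hoop0 (147.,254.6)
scene [[527.9 255.1]] bottom R (527,255)
```

Hoops match the prediction; the board sits about 2.5 mm too far outward. I'll correct and insert.

```bash
python3 -m creep '[[0,[0,-2.5,0],[0.2,0,0]],[0,[0,0,8],[0,0,0]],[0,[0,0,8],[0,0,0]],[0,[0,0,8],[0,0,0]],[0,[0,0,8],[0,0,0]],[0,[0,0,0],[0,0,0]],[0,[0,0,0],[0,0,0]]]'; python3 -c "
from h import *
print(r.read_state()['torque'])"
```

```text
t: 11.38
ee_pos: [0.5715, 0.2848, 0.2275]
tool_rot: [-180.0, 0.1, 85.6]
wrist_force: [0.3, 0.1, -3.9]
grip_width: 0.098
gripper_force: 59.5
[-0.01479066  0.06510429  0.01558814]
```

```bash
python3 -m creep '[[0,[0,0,10],[0,0,0]],[0,[0,0,12],[0,0,0]],[0,[0,0,12],[0,0,0]],[0,[0,0,12],[0,0,0]],[0,[0,0,10],[0,0,0]],[0,[0,0,6],[0,0,0]],[0,[0,0,0],[0,0,0]],[0,[0,0,0],[0,0,0]]]'; python3 -m creep '[[0,[0,0,3],[0,0,0]],[0,[0,0,3],[0,0,0]],[0,[0,0,0],[0,0,0]]]'
```

```text
t: 12.38
ee_pos: [0.5716, 0.2848, 0.1658]
tool_rot: [-180.0, 0.1, 85.6]
wrist_force: [0.1, 0.3, -2.6]
grip_width: 0.099
gripper_force: 59.5
t: 12.75
ee_pos: [0.571, 0.2845, 0.159]
tool_rot: [-179.9, 0.1, 85.6]
wrist_force: [-0.7, 0.3, -2.9]
grip_width: 0.099
gripper_force: 59.5
```

```bash
python3 -m creep '[[0,[0,0,2],[0,0,0]],[0,[0,0,2],[0,0,0]],[0,[0,0,0],[0,0,0]]]'; python3 -m creep '[[0,[0,0,1.5],[0,0,0]],[0,[0,0,0],[0,0,0]]]';python3 -m creep '[[0,[0,0,1.5],[0,0,0]],[0,[0,0,0],[0,0,0]]]'
```

```text
t: 13.12
ee_pos: [0.5711, 0.2846, 0.1551]
tool_rot: [-179.9, 0.1, 85.6]
wrist_force: [-0.3, 1.0, -2.9]
grip_width: 0.098
gripper_force: 59.5
t: 13.38
ee_pos: [0.5714, 0.2846, 0.1541]
tool_rot: [-180.0, 0.1, 85.6]
wrist_force: [0.1, -0.1, -1.4]
grip_width: 0.099
gripper_force: 59.6
t: 13.62
ee_pos: [0.572, 0.2843, 0.1539]
tool_rot: [179.9, 0.1, 85.6]
wrist_force: [-1.0, -1.5, 5.2]
grip_width: 0.097
gripper_force: 60.6
```

The board is on the rack floor (force sign reversed at TCP 0.154, as predicted). Release and retreat.

```bash
python3 -m creep '[[0.15,[0,0,0],[0,0,0]],[0.25,[0,0,0],[0,0,0]],[0.4,[0,0,0],[0,0,0]],[0.4,[0,0,0],[0,0,0]],[0.4,[0,0,0],[0,0,0]],[0.4,[0,0,-8],[0,0,0]],[0.4,[0,0,-15],[0,0,0]],[0.4,[0,0,-25],[0,0,0]],[0.4,[0,0,-30],[0,0,0]],[0.4,[0,0,-30],[0,0,0]],[0.4,[0,0,-30],[0,0,0]],[0.4,[0,0,0],[0,0,0]]]'; python3 - <<'E'
from h import *
go([.4535,-.171,.29],tool(-16.6))
s,t=r.camera("scene"),r.camera("top")
cv2.imwrite("pics/b3.png",np.vstack([np.hstack([tile(0,s,390,170),tile(0,t,105,205)]),np.hstack([tile(0,s,160,140),tile(0,t,335,232)])]))
E
```

```text
t: 15.12
ee_pos: [0.5729, 0.2854, 0.2945]
tool_rot: [179.7, -0.1, 85.6]
wrist_force: [0.0, 0.2, 0.1]
grip_width: 0.401
gripper_force: 0.0
t 15.125 turn [ 0.33 -0.11 12.18] shift(final axes) mm [-471.5   16.     4.5] now [-464.3  -83.9    3.5]
```

View pics/b3.png

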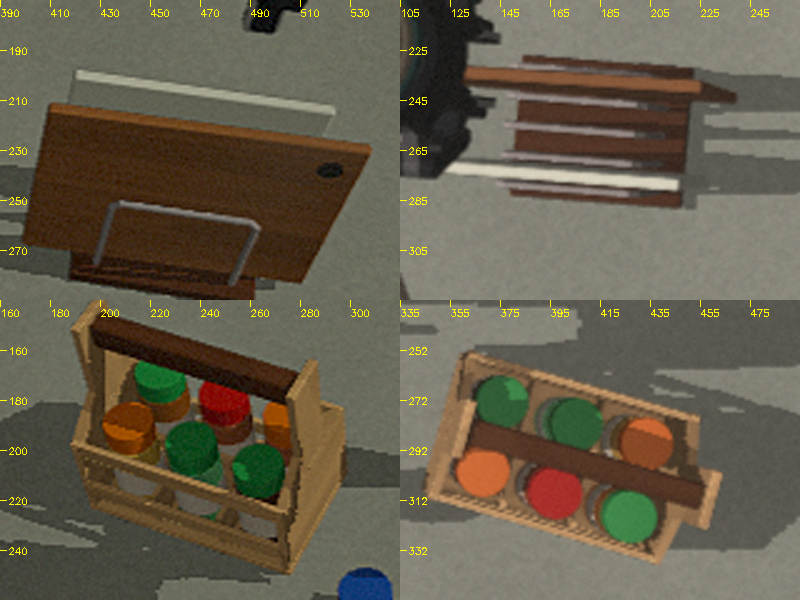

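The brown board stands upright in the outer slot (between hoops +24 and +48), free of the gripper. The caddy, with six jars, is unmoved and now fully visible, so I'll refit it.

```bash
python3 - <<'E'
from h import *
from scipy.optimize import least_squares
S=lambda p:(160+p[0]/2.5,140+(p[1]-300)/2.5); T=lambda p:(335+(p[0]-400)/2.5,232+(p[1]-300)/2.5)
k=[("top",T(p),l) for p,l in[((467,352),(62,98,90)),((700,418),(62,-98,90)),((657,562),(-62,-98,90)),((427,490),(-62,98,90)),((721,472),(22,-98,187)),((709,527),(-22,-98,187)),((476,422),(10,90,182)),((706,484),(10,-90,182))]]
k+=[("scene",S(p),l) for p,l in[((73,440),(62,-98,90)),((290,573),(62,98,0)),((343,408),(-62,98,90)),((342,482),(-62,98,0)),((97,508),(62,-98,0)),((293,510),(62,98,90))]]
L=np.array([x[2] for x in k])/1e3
f=lambda q:np.ravel([proj(x[0],w)[0]-x[1] for x,w in zip(k,R.from_euler('z',q[2]).apply(L)+[q[0],q[1],0])])
q=least_squares(f,[.455,-.17,-.29],loss='soft_l1').x;print(q[:2].round(4),np.degrees(q[2]),f(q).reshape(-1,2).round(1).tolist())
print(tri(S((293,387)),T((475,433))),tri(S((95,330)),T((702,496))))
for z in(.29,.151+.001): go([q[0],q[1],z],tool(np.degrees(q[2])))
E
```

```text
[ 0.4538 -0.169 ] -16.462722136922743 [[0.1, -0.3], [-0.3, -0.6], [1.2, 1.0], [-0.2, 3.3], [0.5, 0.1], [-0.8, 1.3], [-2.0, -1.5], [-0.1, 0.2], [-1.4, 1.5], [0.4, 1.4], [0.5, -1.0], [2.6, -4.3], [-2.6, 0.3], [-4.1, 1.5]]
(array([ 0.47741125, -0.08843748,  0.17128807]), np.float64(0.0019827929687222263)) (array([ 0.42810141, -0.25795248,  0.1679084 ]), np.float64(0.0023632568422838713))
t 15.225 turn [-0.02  0.1  12.05] shift(final axes) mm [-468.5   15.9    0.7] now [-461.6  -82.2    1.5]
t 15.225 turn [-0.02  0.1  12.05] shift(final axes) mm [-468.5   15.9  138.7] now [-461.3  -82.1  139.5]
```

```bash
python3 -m creep '[[0.7,[0,0,0],[0,0,6]],[0.7,[0,0,0],[0,0.1,6]],[0.7,[-20,1,0],[0,0,0]],[0.7,[-38,1,0],[0,0,0]],[0.7,[-38,1,0],[0,0,0]],[0.7,[-38,1,0],[0,0,0]],[0.7,[-38,2,0],[0,0,0]],[0.7,[-38,2,0],[0,0,0]],[0.7,[-38,2,0],[0,0,0]],[0.7,[-38,2,0],[0,0,0]],[0.7,[-38,1,0],[0,0,0]],[0.7,[-38,1,0],[0,0,0]],[0.7,[-38,1,0],[0,0,0]],[0.7,[-38,1,0],[0,0,0]],[0.7,[-30,0,0],[0,0,0]],[0.7,[0,0,0],[0,0,0]],[0.7,[0,0,0],[0,0,0]],[0.7,[0,0,0],[0,0,0]]]'; python3 -c "
from h import *
for z in(.29,.150): go([.4536,-.1698,z],tool(-16.5))"
```

```text
t: 17.48
ee_pos: [0.4543, -0.1677, 0.2904]
tool_rot: [-179.9, -0.0, 73.7]
wrist_force: [0.4, 0.5, 0.2]
grip_width: 0.7
gripper_force: 0.0
t 17.475 turn [-0.06 -0.    0.17] shift(final axes) mm [-2.2 -0.1  0.4] now [-2.2 -0.1  0.4]
t 17.475 turn [-0.06 -0.    0.17] shift(final axes) mm [-2.200e+00 -1.000e-01  1.404e+02] now [ -2.2   0.  140.4]
```

```bash
python3 -m creep '[[0.7,[-2,0,15],[0,0,0.2]],[0.7,[0,0,25],[0,0,0]],[0.7,[0,0,25],[0,0,0]],[0.7,[0,0,20],[0,0,0]],[0.7,[0,0,15],[0,0,0]],[0.7,[0,0,15],[0,0,0]],[0.7,[0,0,15],[0,0,0]],[0.7,[0,0,10],[0,0,0]],[0.7,[0,0,0],[0,0,0]],[0.7,[0,0,0],[0,0,0]]]'; python3 -m creep '[[0.45,[0,0,0],[0,0,0]],[0.35,[0,0,0],[0,0,0]],[0.3,[0,0,0],[0,0,0]],[0.25,[0,0,0],[0,0,0]],[0.2,[0,0,0],[0,0,0]],[0.1,[0,0,0],[0,0,0]],[0,[0,0,0],[0,0,0]],[0,[0,0,0],[0,0,0]],[0,[0,0,0],[0,0,0]]]'
```

```text
t: 18.73
ee_pos: [0.4542, -0.1708, 0.1509]
tool_rot: [180.0, 0.0, 73.4]
wrist_force: [-0.5, 0.2, 0.9]
grip_width: 0.701
gripper_force: 0.0
t: 19.85
ee_pos: [0.4548, -0.1709, 0.1511]
tool_rot: [179.9, 0.0, 73.4]
wrist_force: [3.9, -0.9, 4.4]
grip_width: 0.208
gripper_force: 59.0
```

```bash
python3 -m creep '[[0,[0,0,-2],[0,0,0]],[0,[0,0,-4],[0,0,0]],[0,[0,0,-6],[0,0,0]],[0,[0,0,-8],[0,0,0]],[0,[0,0,-10],[0,0,0]],[0,[0,0,-12],[0,0,0]],[0,[0,0,-12],[0,0,0]],[0,[0,0,-12],[0,0,0]],[0,[0,0,-10],[0,0,0]],[0,[0,0,-9],[0,0,0]],[0,[0,0,-7],[0,0,0]],[0,[0,0,-5],[0,0,0]],[0,[0,0,-3],[0,0,0]],[0,[0,0,0],[0,0,0]],[0,[0,0,0],[0,0,0]],[0,[0,0,0],[0,0,0]],[0,[0,0,0],[0,0,0]],[0,[0,0,0],[0,0,0]]]'; python3 - <<'E'
from h import *
s,t=r.camera("scene"),r.camera("top"); print(r.read_state()["torque"])
cv2.imwrite("pics/d1.png",np.hstack([cv2.resize(s[60:360,130:530],None,fx=1,fy=1),t[100:400,100:500]]))
cv2.imwrite("pics/d1.png",np.vstack([np.hstack([s[60:360,130:530],t[100:400,100:500]]),np.hstack([tile(0,s,160,90),tile(0,s,395,170)])]))
E
```

```text
t: 22.1
ee_pos: [0.4539, -0.1705, 0.2505]
tool_rot: [-180.0, 0.0, 73.4]
wrist_force: [-1.2, -0.1, -7.8]
grip_width: 0.205
gripper_force: 58.9
[-6.48295455e-05 -6.99093333e-02 -4.14385284e-02]
```

View pics/d1.png

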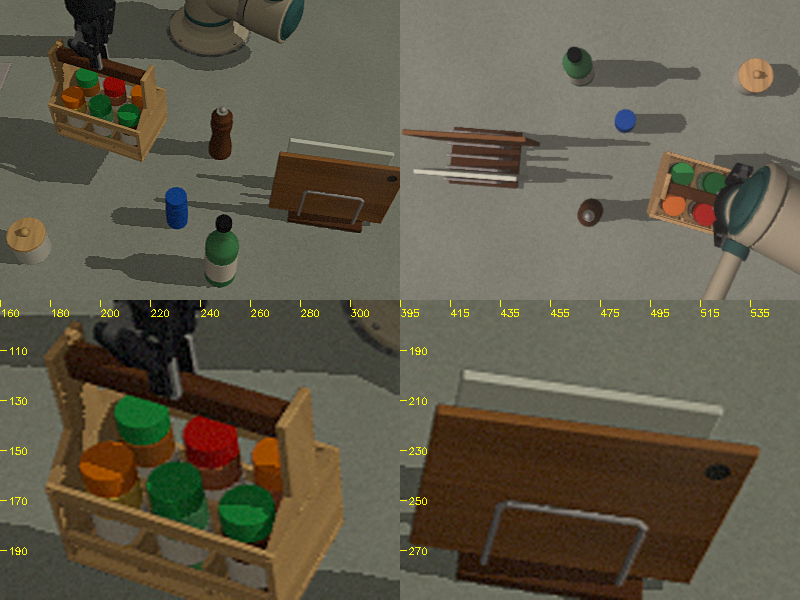

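The caddy hangs level, 100 mm up, with all six jars in it (load 7.8 N ≈ 0.8 kg). The brown board stands in the rack, and the mill, oil, salt and white board haven't moved.

```bash
python3 -c "
from bench import r
s=r.read_state(); print(s['t'],s['ee_pos'],abs(s['joint_vel']).max()); print(r.sign_off())"
```

```text
22.2 [ 0.45387303 -0.17052389  0.25050719] 0.11448018359385927
the job is handed in; nothing more can be done
None
```

The chopping board stands on its long edge in the rack's outermost slot, released, and the arm is still holding the caddy level by its handle, 10 cm up with all six jars; I handed the job in at 22.2 s.

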